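Weigh out a bushing stack on the dial scale

TASK

Make up a counterweight stack for the machine: thread flanged bushings one by one down onto the arbor of the scale's tray, flange down, and stop as soon as the black pointer has reached or passed the brass setting hand; leave the bushings that are not needed where they stand. The tray may sit off its centre, so feel for the arbor gently: lower each bushing down rather than dropping it, never press the scale into overload (past the end of its ticks), and leave the screwdriver, bottle and cover alone.

Things in the scene. Friction and masses are not known exactly. Their poses are not given: they have to be found in the camera images.
- bushing1_center (a point): Centre (half-way up, on the axis) of one of four alike plain steel flanged bushings, upright, flange down, on the cardboard pad (pad top 4 mm above the bench): 20 mm tall in all, flange 46 mm diameter and 6 mm thick at the bottom, hub 28 mm diameter above it (grip the hub), through bore 16 mm diameter; about 120 g. z is its axis, up.
- bushing2_center (a point): Centre (half-way up, on the axis) of one of four alike plain steel flanged bushings, upright, flange down, on the cardboard pad (pad top 4 mm above the bench): 20 mm tall in all, flange 46 mm diameter and 6 mm thick at the bottom, hub 28 mm diameter above it (grip the hub), through bore 16 mm diameter; about 120 g. z is its axis, up.
- bushing3_center (a point): Centre (half-way up, on the axis) of one of four alike plain steel flanged bushings, upright, flange down, on the cardboard pad (pad top 4 mm above the bench): 20 mm tall in all, flange 46 mm diameter and 6 mm thick at the bottom, hub 28 mm diameter above it (grip the hub), through bore 16 mm diameter; about 120 g. z is its axis, up.
- bushing4_center (a point): Centre (half-way up, on the axis) of one of four alike plain steel flanged bushings, upright, flange down, on the cardboard pad (pad top 4 mm above the bench): 20 mm tall in all, flange 46 mm diameter and 6 mm thick at the bottom, hub 28 mm diameter above it (grip the hub), through bore 16 mm diameter; about 120 g. z is its axis, up.
- stem (a point): Nominal centre of the scale tray's top face, tray centred and unloaded, 92 mm above the bench; fixed to the scale's base, axes as the scale's. The real tray with its arbor is clamped with play, up to 8 mm off this point along x and up to 8 mm along y: different each time, steady during the job, not measured, so feel for it. It cannot tilt or shift sideways.
- scale: Grey dial scale, base 170 x 280 x 48 mm; origin under its middle, z up, dial at +y, tray at -y: rimless steel disc 120 mm across. From its middle rises the arbor, a steel rod 13 mm diameter, 68 mm tall, flat top with 1 mm chamfer. Tray and arbor sink straight down on a spring, 1.1 mm per newton (1.3 mm per bushing), stop at 19 mm, and spring back. Empty they have sunk 1 to 2 mm.
- pointer (a joint): Angle in rad of the thin black pointer, clockwise seen from above; geared to the tray: 0.345 rad per mm of sinking, 0.383 rad per newton, about 0.45 rad per bushing. It also shows any push on the tray or arbor. It starts at about 0.4 to 0.6. The dial's ticks (0.25 rad apart) end at 5.0; past 5.2 the scale is overloaded.
- mark (a joint): Angle in rad, on the same dial and measured in the same way, of the broad brass setting hand: the target weight. It does not move during the job.
- pointer_tip (a point): Point on the pointer 42 mm from the dial's axis, near its tip; x runs outward along the pointer. The dial (106 mm across) lies on the +y end of the scale, 140 mm from the tray's nominal centre, tipped 17 degrees towards the scale's +x.
- mark_hub (a point): Point on the dial's axis, in the setting hand; x runs outward along the setting hand, y lies in the dial's plane, on the side not yet passed by a pointer that has gone beyond the hand (a pointer short of the hand has positive y).
- screwdriver: Bystander: screwdriver lying on the bench beyond the work; origin under its middle.
- oil_bottle: Bystander: small white plastic bottle, 48 mm diameter, 110 mm tall; origin at the centre of its underside.
- cover: Bystander: white painted machine cover, 70 x 90 x 45 mm with a round boss and short shaft on top (82 mm tall in all); origin at the centre of its underside.
Not all that is in view belongs to the job. Leave any purple or red look-alike of the part that bears bushing2_center alone.

How it is judged:
By the outcome, as a careful person would: the job done as asked, in the order asked, and still so for the second after the job is handed in, with the robot touching nothing.
It also fails if it takes over 72 s, if anything falls off the work surface, if the arm or the gripper's body presses on something with over 40 N, if the wrist force passes 120 N, or if a joint passes its speed limit or range.

ROBOT

A 6-joint arm with a two-finger parallel gripper is mounted at the origin on the work surface. World frame = base frame: x ahead of the robot, y to its left, z up, the work surface at z = 0. Lengths are in m, angles in rad, forces in N, time in s.
With the tool pointing down it reaches from about 0.35 to 0.975 m from the base axis. Payload 4.9 kg.
Tool frame: the origin (TCP) lies at the very end of the fingers, on their centre line; the grasp point (between the pads) lies 19 mm behind it; z points along the fingers, x is the direction in which the jaws open and shut, and the axes are right-handed (so a half turn about z gives the same grasp; the last joint's range is limited). The gripper opens to 85 mm and grips with 20 to 120 N. Pads are 22 mm wide; open, the fingers measure 114 mm over their backs; the gripper's body (76 mm by 85 mm) begins 54 mm behind the grasp point. The pads swing forward as they close: fully open they stand 13 mm farther back than shut.
Start: joints at [-0.119, 0.053, 1.613, -0, 1.476, -0.119], TCP at [0.625, 0, 0.231] pointing down, gripper open.
Joint ranges: [-3.01, 3.01], [-1.01, 2.22], [0.06, 2.58], [-1.02, 4.17], [0.09, 2.62], [-3.14, 3.14]. Speed limits (rad/s): [2.57, 2.57, 3.14, 3.14, 3.14, 3.14].

INTERFACE

Orientations are given as a unit quaternion [w, x, y, z].
In Python, from plant import manip, imaging gives the robot as it stands.
- The arm moves only by the shell command python3 -m pendant 'ROWS'. ROWS is JSON, a list that holds one entry, the list of rows, each a list of 7 numbers: the turn, a rotation vector about the world's x, y, z in units of pi rad (1.0 is pi rad), then the shift along the world's x, y, z in units of 250 mm (1.0 is 250 mm), then the opening, from 0 (shut) to 1 (fully open). In form: [[[ax, ay, az, tx, ty, tz, claw], ...]]. A call has 1 to 20 rows; each row shifts and turns the commanded pose from where the row before left it; what a row does not reach is not made up. A row lasts 1/8 s, in which the tool goes at most 62.5 mm and 10.7 degrees, less where a joint would pass 70% of its speed; a pose out of reach is approached as far as the arm can. A call with a number of a shift or a turn outside -1 to 1 is refused whole. A call with a gripper value outside its range is refused whole. The fingers move at their own pace and stop on an object; the grip force is fixed at half the most. Time passes only in rows, so rows that do not move let the fingers close. It gives the time, the measured TCP pose, the force and the opening at its end, in the units of the state.
- manip.state(): the state, without advancing time (a new reading comes with each control period).
- imaging.grab_frame(name): name is "scene" or "side" or "wrist"; returns a dict with "frame" (400x640x3 uint8, blue, green, red), "mtx" (3x3 intrinsics, pixels), "world_to_cam" (4x4, takes a point from world to camera coordinates). Camera axes: x right, y down, z forward; pixel columns grow to the right and rows downward; lengths in m; the calibration is good to about 2 mm. The wrist camera is an equidistant fisheye: a pixel r from the principal point sees the ray r / f radians off the axis. A picture is of the moment at which its call begins. There is no depth.
- manip.job_done(): hands the job in, once; it reports no verdict.
The state is a dict: "time": time; "joint_pos": joint angles; "joint_vel": joint speeds; "joint_efforts": joint torques, N m; "tool_pos": TCP position; "tool_rot": TCP orientation; "contact_force": force on the tool from outside, world axes, zero at the start; "ft_torque": the same for the moment, N m; "gripper_width": opening from 0.0 (shut) to 1.0 (fully open).
Only numpy, scipy, OpenCV 4.12 (cv2) and the standard library are available. Lean on these libraries where they do the work, as an engineer would, in place of code of your own. Each camera call takes 0.05 s, during which the arm holds its last target. There are 200 camera calls.

## Working session

There is one attempt and no reset: what is moved stays moved. The work goes in short steps, Python scripts to look and compute and a shell command to move; the robot and the scene stay as the last step left them, time stands still between calls to the robot, and variables do not carry over. Pictures are saved under pics/ and viewed, about 8 in all and at most 12, crops included, and the job is handed in when it is done.

```bash
ls; mkdir -p pics; cat > h.py <<'E'
import numpy as np, cv2
from plant import manip, imaging
def grab(n):
    g=imaging.grab_frame(n); return g["frame"],np.array(g["mtx"]),np.array(g["world_to_cam"])
def ray(K,T,u,v,fish=False):
    x=(u-K[0,2])/K[0,0]; y=(v-K[1,2])/K[1,1]
    if fish:
        r=np.hypot(x,y)+1e-12; d=np.array([np.sin(r)*x/r,np.sin(r)*y/r,np.cos(r)])
    else: d=np.array([x,y,1.])
    R=T[:3,:3]; return -R.T@T[:3,3], R.T@d
def onz(K,T,u,v,z,fish=False):
    o,d=ray(K,T,u,v,fish); return o+d*(z-o[2])/d[2]
def proj(K,T,p,fish=False):
    c=T[:3,:3]@np.array(p)+T[:3,3]
    if fish:
        r=np.hypot(c[0],c[1]); t=np.arctan2(r,c[2]); x,y=c[0]/r*t,c[1]/r*t
    else: x,y=c[0]/c[2],c[1]/c[2]
    return np.array([K[0,0]*x+K[0,2],K[1,1]*y+K[1,2]])
E
python3 - <<'E'
from h import *
for n in ["scene","side","wrist"]:
    f,K,T=grab(n); cv2.imwrite(f"pics/{n}0.png",f); np.savez(f"pics/{n}0.npz",K=K,T=T); print(n,K[0,0],(-T[:3,:3].T@T[:3,3]).round(3),T[2,:3].round(2))
print(manip.state())
a=[cv2.imread(f"pics/{n}0.png") for n in ["scene","wrist"]]
cv2.imwrite("pics/c0.png",cv2.resize(np.vstack(a),None,fx=.75,fy=.75,interpolation=cv2.INTER_AREA))
E
```

```text
pics
scene 406.7546144495638 [1.018 0.392 0.767] [-0.52 -0.44 -0.73]
side 491.8252833552225 [ 0.282 -0.625  0.902] [ 0.27  0.55 -0.79]
wrist 309.70691628693146 [0.625 0.083 0.372] [-0.   -0.32 -0.95]
{'time': 0.15, 'joint_pos': array([-1.18994856e-01,  5.32186051e-02,  1.61394062e+00, -1.23032218e-05,
        1.47601024e+00, -1.19027549e-01]), 'joint_vel': array([-0.00157283, -0.00174651, -0.00413865,  0.00194353, -0.00115417,
       -0.00082064]), 'joint_efforts': array([ 5.10442842e-04, -3.94241810e+01, -3.70721948e+01, -1.15854355e-04,
        4.61802789e-03,  5.00508997e-05]), 'tool_pos': array([6.24526904e-01, 5.67467105e-05, 2.30359824e-01]), 'tool_rot': array([-8.75278332e-05,  9.99999689e-01,  1.69338084e-05, -7.83558335e-04]), 'contact_force': array([-0.02544576,  0.66823028,  0.57583838]), 'ft_torque': array([-0.02790348, -0.00630026, -0.04671568]), 'gripper_width': 1.0042759695942487}
```

View pics/scene0.png

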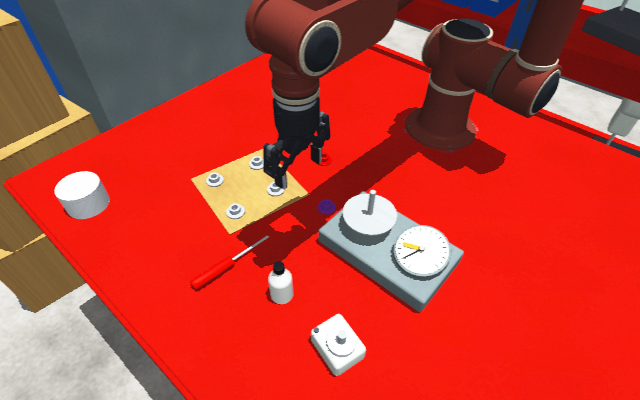

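View pics/side0.png

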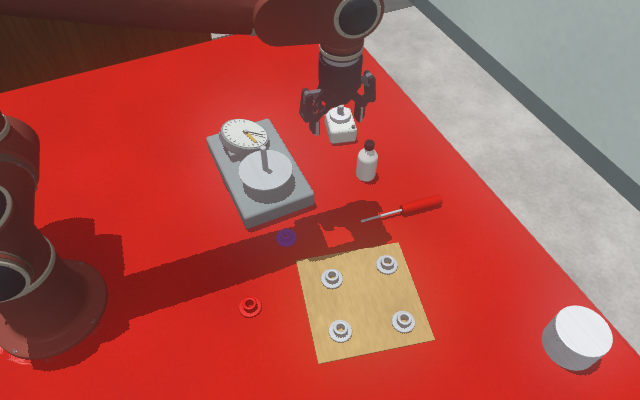

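Side view: four grey bushings on the cardboard at about (332,278), (387,264), (340,330) and (404,321). The look-alikes are purple at (287,237) and red at (250,307), both off the pad; I leave those alone. The scale's tray is at (266,170) and its dial at (245,135). Next, one enlarged composite to confirm.

```bash
python3 - <<'E'
from h import *
s=cv2.imread("pics/side0.png"); c=cv2.imread("pics/scene0.png")
A=cv2.resize(s[235:345,305:425],(480,440),interpolation=cv2.INTER_CUBIC) # x4
B=cv2.resize(c[215:285,385:460],(300,280),interpolation=cv2.INTER_CUBIC) # x4
C=cv2.resize(c[180:250,330:405],(300,280),interpolation=cv2.INTER_CUBIC)
o=np.zeros((560,780,3),np.uint8); o[:440,:480]=A; o[:280,480:]=B; o[280:,480:]=C
cv2.imwrite("pics/c1.png",o)
E
```

```text
(no output)
```

View pics/c1.png

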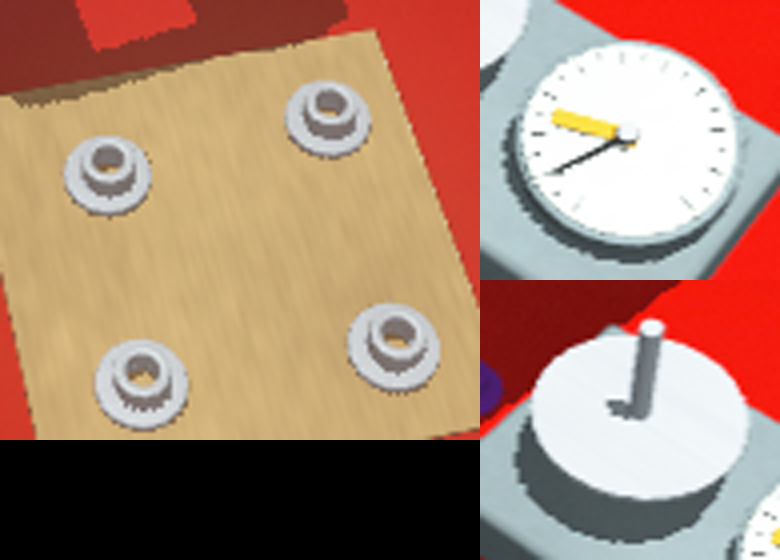

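The crop confirms that all four on the pad are plain steel. The arbor top is at scene (373,192), the dial hub at (422,248), the brass hand points left, and the black pointer is about 0.7 rad behind it. Now positions.

```bash
cat >> h.py <<'E'
def tri(obs):
    A=np.zeros((3,3));b=np.zeros(3)
    for K,T,u,v in obs:
        o,d=ray(K,T,u,v); d=d/np.linalg.norm(d); P=np.eye(3)-np.outer(d,d); A+=P;b+=P@o
    p=np.linalg.solve(A,b); return p
E
python3 - <<'E'
from h import *
S=np.load("pics/side0.npz"); C=np.load("pics/scene0.npz")
f=lambda u,v:((u+.5)/4-.5+305,(v+.5)/4-.5+235)
for u,v in [(108,158),(330,103),(143,367),(399,330)]:
    p=onz(S["K"],S["T"],*f(u,v),.024); print(p.round(4), "in scene",proj(C["K"],C["T"],p).round(0))
q=lambda u,v:((u-480+.5)/4-.5+385,(v+.5)/4-.5+215)
r=lambda u,v:((u-480+.5)/4-.5+330,(v-280+.5)/4-.5+180)
for z in (.157,.159): print("arbor top",onz(C["K"],C["T"],*r(652,327),z).round(4))
print("arbor base",onz(C["K"],C["T"],*r(640,414),.091).round(4))
h=onz(C["K"],C["T"],*q(628,134),.085);print("hub",h)
for n in ((553,117),(545,176)): 
    p=onz(C["K"],C["T"],*q(*n),.08);print(n,(p-h)[:2]*1e3,np.arctan2(*(p-h)[1::-1]))
f_,K,T=grab("wrist"); print(K.round(1)); 
s=cv2.imread("pics/side0.png")
A=cv2.resize(s[110:210,205:305],(500,500),interpolation=cv2.INTER_CUBIC)
cv2.imwrite("pics/c2.png",A)
E
```

```text
[ 0.5324 -0.1835  0.024 ] in scene [275. 184.]
[ 0.6519 -0.203   0.024 ] in scene [234. 206.]
[ 0.4971 -0.2922  0.024 ] in scene [256. 159.]
[ 0.6175 -0.3276  0.024 ] in scene [213. 175.]
arbor top [0.4976 0.0875 0.157 ]
arbor top [0.4993 0.0885 0.159 ]
arbor base [0.4998 0.0893 0.091 ]
hub [0.50067232 0.224356   0.085     ]
(553, 117) [ 13.02121307 -36.5751216 ] -1.2287749283563747
(545, 176) [ 47.15410516 -18.85440745] -0.3803741071765105
[[309.7   0.  320.1]
 [  0.  309.7 195.9]
 [  0.    0.    1. ]]
```

View pics/c2.png

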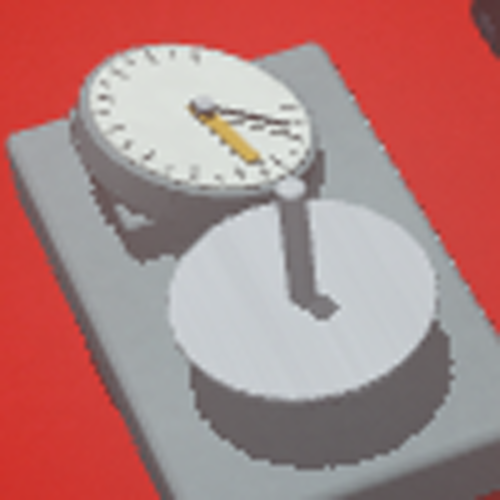

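```bash
python3 -m pendant '[[[0,0,0,-0.046,-0.092,-0.065,1],[0,0,0,-0.046,-0.092,-0.065,1],[0,0,0,-0.046,-0.092,-0.065,1],[0,0,0,-0.046,-0.092,-0.065,1],[0,0,0,-0.046,-0.092,-0.065,1],[0,0,0,-0.046,-0.092,-0.065,1],[0,0,0,-0.046,-0.092,-0.065,1],[0,0,0,-0.046,-0.091,-0.065,1],[0,0,0,0,0,0,0.7],[0,0,0,0,0,0,0.7]]]'
python3 - <<'E'
from h import *
f,K,T=grab("wrist"); cv2.imwrite("pics/w1.png",f); np.savez("pics/w1.npz",K=K,T=T)
st=manip.state(); print(st["tool_pos"],st["contact_force"])
print("expect bore at",proj(K,T,[.5324,-.1835,.024],True),"tcp",proj(K,T,st["tool_pos"],True))
S=np.load("pics/side0.npz"); C=np.load("pics/scene0.npz")
g=lambda u,v:((u+.5)/5-.5+205,(v+.5)/5-.5+110)
q=lambda u,v:((u-480+.5)/4-.5+385,(v+.5)/4-.5+215)
r=lambda u,v:((u-480+.5)/4-.5+330,(v-280+.5)/4-.5+180)
print("arbor tri",tri([(S["K"],S["T"],*g(291,187)),(C["K"],C["T"],*r(652,327))]), "side",onz(S["K"],S["T"],*g(291,187),.158))
h=tri([(S["K"],S["T"],*g(204,104)),(C["K"],C["T"],*q(628,134))]);print("hub",h)
E
```

```text
time: 1.45
tool_pos: [0.5334, -0.1835, 0.1018]
tool_rot: [-0.0, 1.0, -0.0, 0.0]
contact_force: [0.6, -0.5, 0.9]
gripper_width: 0.696
[ 0.5337486  -0.18335991  0.10212803] [ 0.07482543 -0.48191499 -0.02130437]
expect bore at [318.84359734 206.34446049] tcp [320.88506262 258.57762878]
arbor tri [0.49830105 0.08712014 0.15690772] side [0.49845125 0.0854149  0.158     ]
hub [0.50172357 0.22418184 0.08552407]
```

View pics/w1.png

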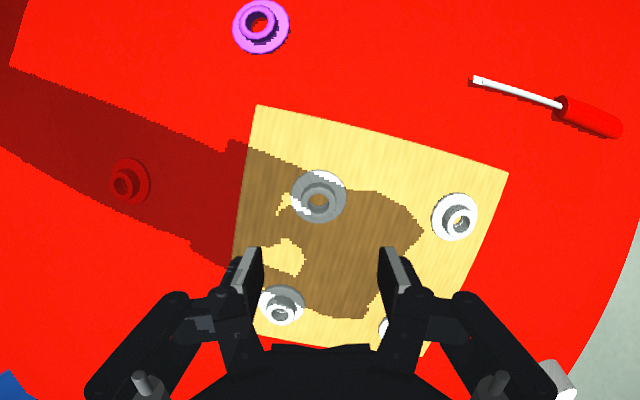

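Wrist view: the target bushing's bore is at about (318,202) and its flange centre at (319,196), so y is about 3 mm more positive than planned. The decoys are purple (262,26) and red (128,180). I'll descend and grip the hub.

```bash
python3 - <<'E'
from h import *
S=np.load("pics/w1.npz"); 
for p in ((318,200),(318,203)): print(onz(S["K"],S["T"],*p,.024,True))
E
python3 -m pendant '[[[0,0,0,-0.004,0.01,-0.09,0.7],[0,0,0,0,0,-0.09,0.7],[0,0,0,0,0,-0.09,0.7],[0,0,0,0,0,-0.06,0.7],[0,0,0,0,0,-0.023,0.7],[0,0,0,0,0,0,0],[0,0,0,0,0,0,0],[0,0,0,0,0,0,0],[0,0,0,0,0,0,0],[0,0,0,0,0,0,0]]]'
```

```text
[ 0.53176862 -0.17840716  0.024     ]
[ 0.5317654  -0.18080612  0.024     ]
time: 2.75
tool_pos: [0.533, -0.1817, 0.0144]
tool_rot: [0.0, 1.0, -0.0, 0.001]
contact_force: [0.2, 1.2, 6.1]
gripper_width: 0.292
```

```bash
python3 -m pendant '[[[0,0,0,0,0,0.02,0],[0,0,0,0,0,0.1,0],[0,0,0,0,0,0.1,0],[0,0,0,0,0,0,0]]]'
python3 - <<'E'
from h import *
f,K,T=grab("wrist"); st=manip.state(); print(st["tool_pos"],st["contact_force"],st["gripper_width"])
np.savez("pics/w2.npz",K=K,T=T); cv2.imwrite("pics/w2.png",f)
print("tcp",proj(K,T,st["tool_pos"],True), "top",proj(K,T,st["tool_pos"]+[0,0,.0105],True))
cv2.imwrite("pics/w2c.png",cv2.resize(f[170:310,240:400],None,fx=4,fy=4,interpolation=cv2.INTER_CUBIC))
E
```

```text
time: 3.25
tool_pos: [0.5333, -0.182, 0.07]
tool_rot: [0.001, 1.0, -0.0, 0.002]
contact_force: [0.6, 0.1, -0.4]
gripper_width: 0.291
[ 0.53221732 -0.18144468  0.0683606 ] [-0.89966184  0.24953062 -1.85823551] 0.29335826506304385
tcp [318.20417678 255.99802152] top [318.15914118 266.41227935]
```

View pics/w2c.png

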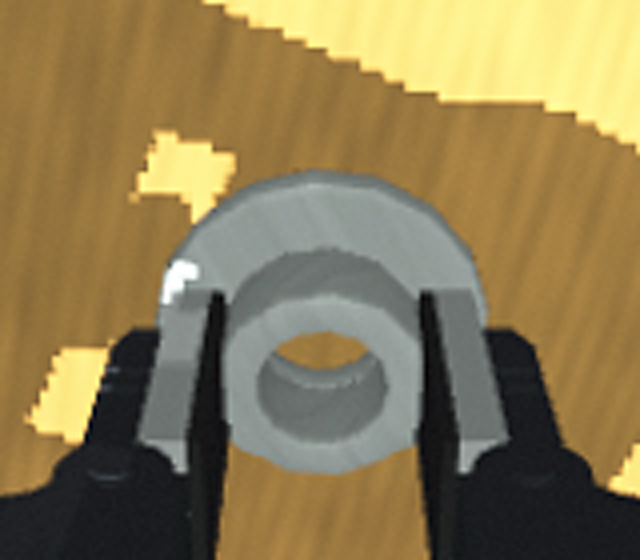

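The bushing is held level. Its bore is at (320.4,266.2), within about 1 mm of the tool axis. I'll carry it to just short of the arbor and look.

```bash
python3 -m pendant '[[[0,0,0,-0.017,0.104,0.057,0],[0,0,0,-0.017,0.104,0.057,0],[0,0,0,-0.017,0.104,0.057,0],[0,0,0,-0.017,0.104,0.057,0],[0,0,0,-0.017,0.104,0.057,0],[0,0,0,-0.017,0.104,0.057,0],[0,0,0,-0.017,0.104,0.057,0],[0,0,0,-0.017,0.104,0.057,0],[0,0,0,0,0,0,0],[0,0,0,0,0,0,0]]]'
python3 - <<'E'
from h import *
f,K,T=grab("wrist"); st=manip.state(); print(st["tool_pos"],st["contact_force"],st["gripper_width"])
np.savez("pics/w3.npz",K=K,T=T); cv2.imwrite("pics/w3.png",f)
p=st["tool_pos"]; print("tcp",proj(K,T,p,True), "arb",proj(K,T,[.4985,.087,.158],True), "cam",-T[:3,:3].T@T[:3,3]-p)
u,v=proj(K,T,[.4985,.087,.158],True).astype(int)
a=cv2.resize(f[v-45:v+45,u-45:u+45],(540,540),interpolation=cv2.INTER_CUBIC); print(u-45,v-45)
cv2.imwrite("pics/w3c.png",a)
E
```

```text
time: 4.55
tool_pos: [0.4972, 0.0264, 0.1803]
tool_rot: [0.0, 1.0, 0.0, -0.001]
contact_force: [0.5, -0.7, -1.4]
gripper_width: 0.288
[0.49725439 0.0262145  0.18033519] [ 0.66435495 -0.43415333 -1.2738189 ] 0.2882083020649142
tcp [320.27273222 258.76789618] arb [322.86303906 136.21864051] cam [0.0002638  0.08300283 0.14150261]
277 91
```

View pics/w3c.png

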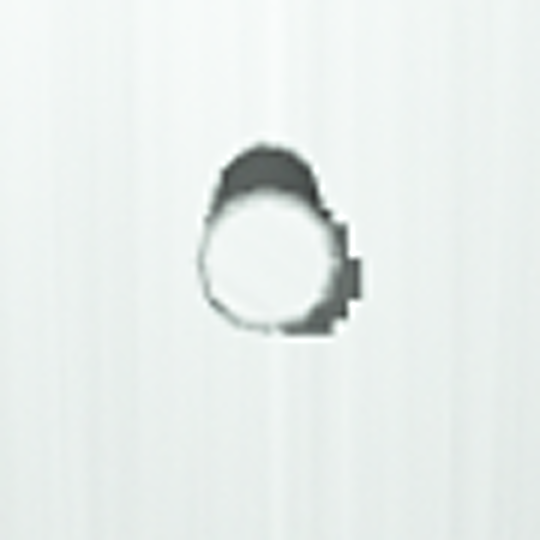

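The arbor top is at wrist pixel (321.9,133.9), about 2 px from the prediction. Working out the offset relative to the bore.

```bash
python3 - <<'E'
from h import *
A=np.load("pics/w2.npz");B=np.load("pics/w3.npz")
cam=lambda T:-T[:3,:3].T@T[:3,3]
# relative to camera position; TCP z is cam z -.1415
b=onz(A["K"],A["T"],320.4,266.2,cam(A["T"])[2]-.1415+.0112,True)-cam(A["T"])
for z in (.157,.158,.159):
    a=onz(B["K"],B["T"],321.9,133.9,z,True)-cam(B["T"]); print("bore",b,"arbor",a,"move",(a-b)*1000,(a-b)[:2]/.25, "world",(a+cam(B["T"])))
print(A["T"][:3,:3].round(4),B["T"][:3,:3].round(4))
E
```

```text
bore [ 0.00065056 -0.08101271 -0.1303    ] arbor [ 0.00047105 -0.02109865 -0.16483781] move [ -0.17951861  59.91406399 -34.53780713] [-0.00071807  0.23965626] world [0.49798923 0.08811868 0.157     ]
bore [ 0.00065056 -0.08101271 -0.1303    ] arbor [ 0.00046819 -0.02097065 -0.16383781] move [ -0.18237623  60.0420604  -33.53780713] [-0.0007295   0.24016824] world [0.49798637 0.08824668 0.158     ]
bore [ 0.00065056 -0.08101271 -0.1303    ] arbor [ 0.00046533 -0.02084266 -0.16283781] move [ -0.18523386  60.17005682 -32.53780713] [-0.00074094  0.24068023] world [0.49798352 0.08837467 0.159     ]
[[ 1.000e+00  1.000e-03  3.400e-03]
 [-2.000e-04 -9.463e-01  3.234e-01]
 [ 3.600e-03 -3.234e-01 -9.463e-01]] [[ 1.      0.001  -0.0029]
 [ 0.0019 -0.9468  0.3217]
 [-0.0025 -0.3217 -0.9468]]
```

```bash
python3 -m pendant '[[[0,0,0,0,0.08,0,0],[0,0,0,0,0.08,0,0],[0,0,0,-0.001,0.08,0,0],[0,0,0,0,0,-0.015,0],[0,0,0,0,0,-0.02,0],[0,0,0,0,0,-0.02,0],[0,0,0,0,0,-0.015,0],[0,0,0,0,0,-0.01,0],[0,0,0,0,0,0,0]]]'; for i in 1; do python3 -c "
from plant import manip;s=manip.state();print(s['tool_pos'],s['contact_force'],s['ft_torque'])"; done
```

```text
time: 5.72
tool_pos: [0.4976, 0.0866, 0.1617]
tool_rot: [0.0, 1.0, -0.0, -0.0]
contact_force: [-1.1, -0.7, -2.2]
gripper_width: 0.289
[0.49756509 0.08662832 0.16172981] [-1.14784548 -0.72412817 -2.19879942] [ 0.01046244 -0.03352124  0.03344924]
```

```bash
python3 -m pendant '[[[0,0,0,0,0,-0.02,0],[0,0,0,0,0,-0.012,0]]]' | grep -E "pos|force"; python3 -m pendant '[[[0,0,0,0,0,-0.02,0],[0,0,0,0,0,-0.02,0]]]'| grep -E "time|pos|force"
python3 -c "
from plant import manip;s=manip.state();print(s['tool_pos'],s['contact_force'],s['ft_torque'])"
```

```text
tool_pos: [0.4976, 0.0868, 0.1537]
contact_force: [-0.1, 0.2, -1.0]
time: 6.22
tool_pos: [0.4977, 0.0868, 0.1437]
contact_force: [0.5, 0.8, -1.0]
[0.4976767  0.08679817 0.14366154] [ 0.52886147  0.76342523 -1.00712066] [0.03898651 0.00047149 0.01608614]
```

Threaded: 23 mm below first contact height and no upward force. Lowering to just above the tray.

```bash
python3 -m pendant '[[[0,0,0,0,0,-0.035,0],[0,0,0,0,0,-0.035,0],[0,0,0,0,0,-0.035,0],[0,0,0,0,0,-0.035,0],[0,0,0,0,0,-0.015,0],[0,0,0,0,0,-0.01,0],[0,0,0,0,0,-0.008,0],[0,0,0,0,0,0,0]]]'
python3 - <<'E'
from h import *
f,K,T=grab("scene");cv2.imwrite("pics/s1.png",f);s=manip.state();print(s['tool_pos'],s['contact_force'])
E
```

```text
time: 7.22
tool_pos: [0.4978, 0.0868, 0.1009]
tool_rot: [-0.0, 1.0, 0.0, 0.0]
contact_force: [-0.1, 0.1, -0.4]
gripper_width: 0.291
[0.49789478 0.08675866 0.10104518] [ 0.42615257 -0.28733628 -1.95579041]
```

```bash
python3 -m pendant '[[[0,0,0,0,0,-0.006,0],[0,0,0,0,0,-0.006,0],[0,0,0,0,0,0,0]]]'; python3 -c "
from plant import manip;s=manip.state();print(s['tool_pos'],s['contact_force'])"
python3 -m pendant '[[[0,0,0,0,0,0,0.4],[0,0,0,0,0,0,0.6],[0,0,0,0,0,0,0.6],[0,0,0,0,0,0.02,0.6],[0,0,0,0,0,0.06,0.6],[0,0,0,0,0,0.1,0.6],[0,0,0,0,0,0.1,0.6],[0,0,0,0,0,0.1,0.6],[0,0,0,0,0,0,0.6]]]'
python3 - <<'E'
from h import *
for n in("scene","side"):
    f,K,T=grab(n);cv2.imwrite(f"pics/{n}2.png",f)
c=cv2.imread("pics/scene2.png")[170:285,330:465]; s=cv2.imread("pics/side2.png")[105:215,200:320]
a=np.vstack([cv2.resize(c[:75],None,fx=4,fy=4,interpolation=2),cv2.resize(c[40:],None,fx=4,fy=4,interpolation=2)])
cv2.imwrite("pics/v2.png",cv2.resize(c,None,fx=5,fy=5,interpolation=2))
E
```

```text
time: 7.65
tool_pos: [0.498, 0.0868, 0.0982]
tool_rot: [-0.0, 1.0, 0.0, 0.0]
contact_force: [-0.2, 0.5, 1.9]
gripper_width: 0.291
[0.49803665 0.08676189 0.09816578] [-0.16619316  0.54770164  1.88028726]
time: 8.78
tool_pos: [0.4996, 0.0868, 0.1965]
tool_rot: [-0.0, 1.0, 0.0, 0.003]
contact_force: [0.6, -0.1, 0.4]
gripper_width: 0.599
```

View pics/v2.png

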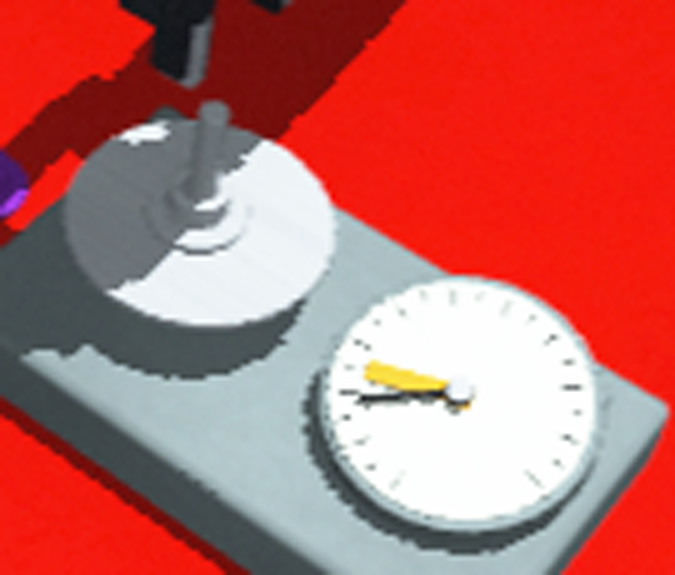

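One bushing is seated flat on the tray. The pointer (tip at crop (362,398)) is still about 0.3 rad short of the brass hand (tip at (370,372)), so a second bushing is needed. I'll fetch the one at (0.497,-0.290).

```bash
python3 -m pendant '[[[0,0,0,0,-0.15,0,0.7],[0,0,0,-0.004,-0.15,0,0.7],[0,0,0,0,-0.15,0,0.7],[0,0,0,0,-0.15,-0.06,0.7],[0,0,0,0,-0.15,-0.06,0.7],[0,0,0,0,-0.15,-0.06,0.7],[0,0,0,0,-0.15,-0.06,0.7],[0,0,0,0,-0.15,-0.06,0.7],[0,0,0,0,-0.15,-0.06,0.7],[0,0,0,0,-0.15,-0.06,0.7],[0,0,0,0,-0.007,-0.02,0.7],[0,0,0,0,0,0,0.7]]]'
python3 - <<'E'
from h import *
f,K,T=grab("wrist");cv2.imwrite("pics/w4.png",f);np.savez("pics/w4.npz",K=K,T=T);s=manip.state();print(s['tool_pos'],s['contact_force'])
print(proj(K,T,[.4967,-.29,.024],True)); 
u,v=proj(K,T,[.4967,-.29,.024],True).astype(int);print(u-40,v-40)
r=cv2.imread("pics/w1.png")
cv2.imwrite("pics/w4c.png",np.hstack([cv2.resize(f[v-40:v+40,u-40:u+40],(400,400),interpolation=2),cv2.resize(r[161:241,279:359],(400,400),interpolation=2)]))
E
```

```text
time: 10.38
tool_pos: [0.4957, -0.289, 0.0811]
tool_rot: [-0.001, 1.0, -0.0, -0.001]
contact_force: [0.1, 0.3, 0.0]
gripper_width: 0.699
[ 0.49623726 -0.28891714  0.0819011 ] [ 0.11459529 -0.1200147   0.48741147]
[321.88275697 218.32752508]
281 178
```

View pics/w4c.png

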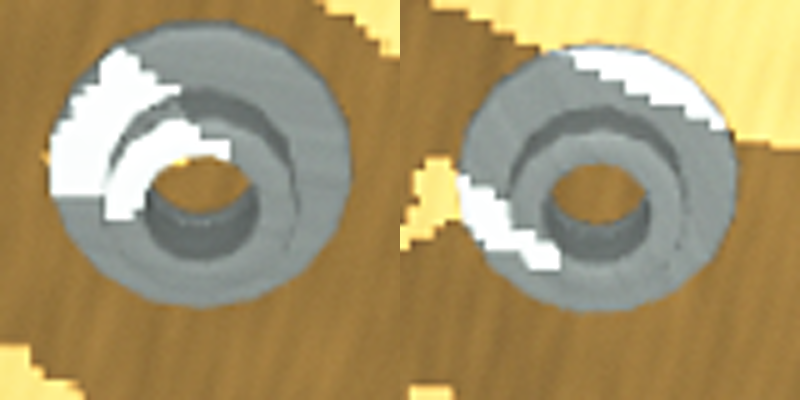

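```bash
python3 - <<'E'
from h import *
cam=lambda T:-T[:3,:3].T@T[:3,3]
for n,p,cz,c in (("w1",(318.6,203.4),.101,(.533,-.18375)),("w4",(321.6,219.4),.0825,(.49675,-.29))):
    A=np.load(f"pics/{n}.npz"); r=onz(A["K"],A["T"],*p,cam(A["T"])[2]-.1415-cz+.024,True)-cam(A["T"])+[-.0003,.083,0]
    print(n,"bore rel tool",r[:2]*1e3,"bore in cmd frame",r[:2]+c)
E
```

```text
w1 bore rel tool [-1.3162258   2.90652605] bore in cmd frame [ 0.53168377 -0.18084347]
w4 bore rel tool [ 0.19066445 -1.73577603] bore in cmd frame [ 0.49694066 -0.29173578]
```

Left: the second bushing's bore at (321.6,219.4), well inside the jaws. A correction of -2 mm in y gives the same offset in the hand as the first one. Grasping and carrying it over.

```bash
python3 -m pendant '[[[0,0,0,0,-0.0085,-0.08,0.7],[0,0,0,0,0,-0.08,0.7],[0,0,0,0,0,-0.07,0.7],[0,0,0,0,0,-0.035,0.7],[0,0,0,0,0,-0.01,0.7],[0,0,0,0,0,0,0],[0,0,0,0,0,0,0],[0,0,0,0,0,0,0],[0,0,0,0,0,0,0],[0,0,0,0,0,0,0],[0,0,0,0,0,0.02,0],[0,0,0,0,0,0.1,0],[0,0,0,0,0,0.1,0],[0,0,0,0,0,0,0]]]'
python3 - <<'E'
from h import *
f,K,T=grab("wrist");cv2.imwrite("pics/w5.png",f);np.savez("pics/w5.npz",K=K,T=T);s=manip.state();print(s['tool_pos'],s['contact_force'],s['gripper_width'])
r=cv2.cvtColor(cv2.imread("pics/w2.png"),6);g=cv2.cvtColor(f,6)
e=lambda i:cv2.Canny(i,40,120)
t=r[240:292,298:342]
for a,b in ((g,t),(cv2.GaussianBlur(e(g),(5,5),0),cv2.GaussianBlur(e(r),(5,5),0)[240:292,298:342])):
    m=cv2.matchTemplate(a[225:310,280:360],b,cv2.TM_CCOEFF_NORMED);_,q,_,l=cv2.minMaxLoc(m);print(q,l[0]-18,l[1]-15)
E
```

```text
time: 12.18
tool_pos: [0.4978, -0.2929, 0.0708]
tool_rot: [0.001, 1.0, 0.0, 0.002]
contact_force: [0.5, -0.2, -0.9]
gripper_width: 0.289
[ 0.49684503 -0.29225304  0.06922714] [ 0.34060001 -0.5589029  -1.82031757] 0.28478638698313913
0.6820321083068848 0 -4
0.880347728729248 0 -3
```

```bash
python3 -m pendant '[[[0,0,0,0.004,0.14,0.097,0],[0,0,0,0,0.14,0.097,0],[0,0,0,0,0.15,0.097,0],[0,0,0,0,0.15,0.097,0],[0,0,0,0,0.15,0.097,0],[0,0,0,0,0.15,0,0],[0,0,0,0,0.15,0,0],[0,0,0,0,0.15,0,0],[0,0,0,0,0.15,0,0],[0,0,0,0,0.1,0,0],[0,0,0,0,0.06,0,0],[0,0,0,0,0.0215,0,0],[0,0,0,0,0,0,0]]]'
python3 -m pendant '[[[0,0,0,0,0,-0.03,0],[0,0,0,0,0,-0.03,0],[0,0,0,0,0,-0.02,0],[0,0,0,0,0,-0.015,0],[0,0,0,0,0,-0.015,0],[0,0,0,0,0,0,0]]]'
python3 -c "
from plant import manip;s=manip.state();print(s['tool_pos'],s['contact_force'],s['ft_torque'])"
```

```text
time: 13.85
tool_pos: [0.4976, 0.0854, 0.1898]
tool_rot: [0.0, 1.0, -0.0, -0.0]
contact_force: [0.3, -0.6, -2.4]
gripper_width: 0.285
time: 14.6
tool_pos: [0.4975, 0.0858, 0.1625]
tool_rot: [0.0, 1.0, 0.0, -0.0]
contact_force: [0.1, -0.1, -1.4]
gripper_width: 0.285
[0.49754784 0.0857505  0.16246966] [ 0.09239658 -0.06073505 -1.35257712] [-0.03132705 -0.00976668 -0.02732815]
```

```bash
python3 -m pendant '[[[0,0,0,0,0,-0.016,0],[0,0,0,0,0,-0.016,0]]]' | grep -E "pos|force"; python3 -m pendant '[[[0,0,0,0,0,-0.02,0],[0,0,0,0,0,-0.02,0]]]'| grep -E "time|pos|force"
python3 -c "
from plant import manip;s=manip.state();print(s['tool_pos'],s['contact_force'],s['ft_torque'])"
```

```text
tool_pos: [0.4978, 0.0858, 0.1547]
contact_force: [0.2, -0.3, -0.8]
time: 15.1
tool_pos: [0.4977, 0.0857, 0.1443]
contact_force: [-0.4, 0.3, -1.6]
[0.49765774 0.08574995 0.14433247] [-0.40721499  0.34921306 -1.57607822] [ 0.02012058 -0.00364006 -0.03260444]
```

```bash
python3 -m pendant '[[[0,0,0,0,0,-0.03,0],[0,0,0,0,0,-0.03,0],[0,0,0,0,0,-0.02,0],[0,0,0,0,0,-0.01,0],[0,0,0,0,0,-0.006,0],[0,0,0,0,0,0,0]]]'| grep -E "time|pos|force"
python3 -m pendant '[[[0,0,0,0,0,-0.006,0],[0,0,0,0,0,-0.006,0],[0,0,0,0,0,0,0]]]'| grep -E "time|pos|force"
python3 -c "
from plant import manip;s=manip.state();print(s['tool_pos'],s['contact_force'],s['ft_torque'])"
```

```text
time: 15.85
tool_pos: [0.4978, 0.0857, 0.1209]
contact_force: [0.5, -0.6, -1.0]
time: 16.23
tool_pos: [0.4981, 0.0858, 0.1182]
contact_force: [-0.2, 0.4, 1.8]
[0.49806027 0.08576958 0.11819028] [-0.22988306  0.43540016  1.75289844] [ 0.02939412 -0.01444419 -0.06536264]
```

Contact was felt gently at +1.8 N. I'll release, rise, and clear away to look.

```bash
python3 -m pendant '[[[0,0,0,0,0,0,0.4],[0,0,0,0,0,0,0.6],[0,0,0,0,0,0,0.6],[0,0,0,0,0,0.02,0.6],[0,0,0,0,0,0.06,0.6],[0,0,0,0,0,0.1,0.6],[0,0,0,0,0,0.12,0.6],[0,0,0,0,-0.1,0.05,0.6],[0,0,0,0,-0.15,0,0.6],[0,0,0,0,-0.15,0,0.6],[0,0,0,0,0,0,0.6],[0,0,0,0,0,0,0.6],[0,0,0,0,0,0,0.6]]]'
python3 - <<'E'
from h import *
o=np.zeros((575,800,3),np.uint8)
for n in("scene","side"):
    f,K,T=grab(n);cv2.imwrite(f"pics/{n}3.png",f);np.savez(f"pics/{n}3.npz",K=K,T=T)
c=cv2.imread("pics/scene3.png"); s=cv2.imread("pics/side3.png")
a=cv2.resize(c[215:285,385:460],(525,490),interpolation=2); o[:490,:525]=a
o[:255,530:800]=cv2.resize(c[175:260,325:415],(270,255),interpolation=2)
o[260:575,530:800]=cv2.resize(s[105:210,210:300],(270,315),interpolation=2)
cv2.imwrite("pics/v3.png",o)
E
```

```text
time: 17.85
tool_pos: [0.4978, -0.0134, 0.2056]
tool_rot: [-0.0, 1.0, 0.001, 0.0]
contact_force: [-0.2, -0.9, -0.2]
gripper_width: 0.602
```

View pics/v3.png

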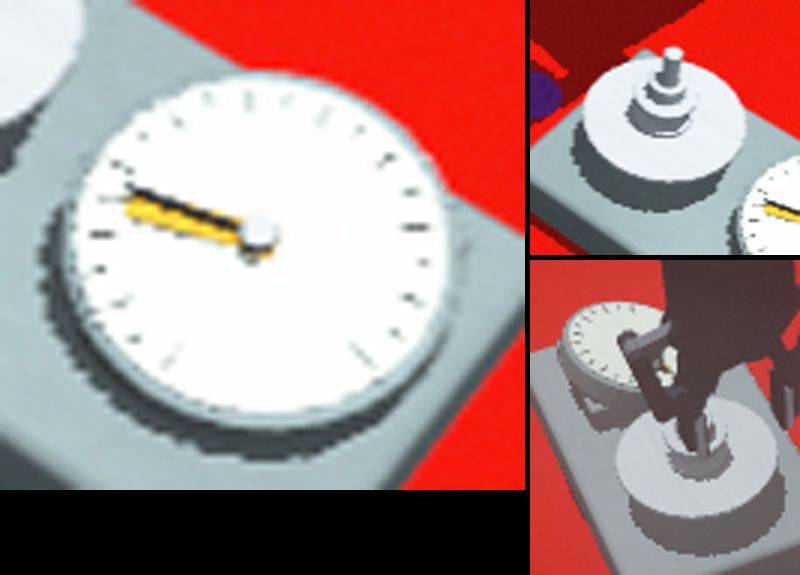

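The two bushings are stacked. The pointer (tip (133,189)) appears just past the brass centre line (tip (130,208)), and its body lies on the far edge. Because of parallax, I'll quantify it by fitting line directions in the dial plane for all three pictures.

```bash
python3 - <<'E'
from h import *
S=np.load("pics/scene3.npz");K,T=S["K"],S["T"]
q=lambda u,v:((u-480+.5)/4-.5+385,(v+.5)/4-.5+215)
hub=np.array([.5017,.2242,.0855]); t=np.radians(17); n=np.array([np.sin(t),0,np.cos(t)])
ex=np.array([np.cos(t),0,-np.sin(t)]); ey=np.array([0,1,0.])
def todial(u,v):
    o,d=ray(K,T,u,v); p=o+d*(n@(hub-o))/(n@d)-hub; return np.array([p@ex,p@ey])*1e3
def ang(im,mask,name):
    vs,us=np.nonzero(mask); P=np.array([[*todial(u,v)] for u,v in zip(us,vs)])
    r=np.hypot(*P.T); k=(r>10)&(r<40); vs,us,P=vs[k],us[k],P[k]
    w=cv2.fitLine(P.astype(np.float32),cv2.DIST_HUBER,0,.01,.01).ravel(); d=w[:2]; c=w[2:]
    if d@P.mean(0)<0:d=-d
    A=np.arctan2(d[1],d[0]); off=c[0]*d[1]-c[1]*d[0]
    m=P.mean(0); print(name,len(P),"dir angle %.3f"%A,"line offset from hub mm %.2f"%off,"radial angle of mean %.3f"%np.arctan2(m[1],m[0])); return A
for i in (0,2,3):
    im=cv2.imread(f"pics/scene{i}.png").astype(int); B,G,R=im[...,0],im[...,1],im[...,2]
    reg=np.zeros(im.shape[:2],bool); reg[222:275,392:452]=True
    gold=reg&(R-B>70)&(G>110)
    g=reg.copy(); gray=im.sum(2)/3
    dark=reg&(gray<110)&(R<130)
    mm=np.zeros_like(dark)
    vs,us=np.nonzero(dark)
    for u,v in zip(us,vs):
        p=todial(u,v)
        if 10<np.hypot(*p)<39: mm[v,u]=True
    # drop tick marks: largest component
    nl,lab,st,_=cv2.connectedComponentsWithStats(mm.astype(np.uint8),connectivity=8)
    mm=lab==1+np.argmax(st[1:,4])
    a=ang(im,mm,f"{i} pointer"); b=ang(im,gold,f"{i} gold"); print("  remaining (cw +): %.3f"%(a-b))
E
```

```text
0 pointer 13 dir angle -0.437 line offset from hub mm -0.48 radial angle of mean -0.424
0 gold 59 dir angle -1.270 line offset from hub mm -1.31 radial angle of mean -1.219
  remaining (cw +): 0.833
2 pointer 21 dir angle -0.919 line offset from hub mm -0.83 radial angle of mean -0.904
2 gold 54 dir angle -1.173 line offset from hub mm 1.64 radial angle of mean -1.238
  remaining (cw +): 0.254
3 pointer 19 dir angle -1.352 line offset from hub mm -0.45 radial angle of mean -1.333
3 gold 40 dir angle -1.281 line offset from hub mm -3.00 radial angle of mean -1.171
  remaining (cw +): -0.071
```

The pointer advanced by 0.48 and 0.43 rad and now reads about 0.07–0.12 rad past the hand. I'll confirm once with the wrist camera nearly square above the dial.

```bash
python3 -m pendant '[[[0,0,0,0,0,0.1,0.6],[0,0,0,0,0.15,0.05,0.6],[0,0,0,0,0.15,0,0.6],[0,0,0,0,0.15,0,0.6],[0,0,0,0.05,0.12,0,0.6],[0,0,0,0.05,0,0,0.6],[0,0,0,0,0,0,0.6]]]'
python3 - <<'E'
from h import *
f,K,T=grab("wrist");cv2.imwrite("pics/w6.png",f)
u,v=proj(K,T,[.5017,.2242,.0855],True).astype(int);print(u,v)
c=f[max(v-70,0):v+70,u-80:u+80];cv2.imwrite("pics/w6c.png",cv2.resize(c,None,fx=4.2,fy=4.2,interpolation=2))
E
```

```text
time: 18.82
tool_pos: [0.5231, 0.1281, 0.2426]
tool_rot: [0.0, 1.0, 0.0, -0.0]
contact_force: [-0.5, -0.5, -0.4]
gripper_width: 0.599
297 80
```

View pics/w6c.png

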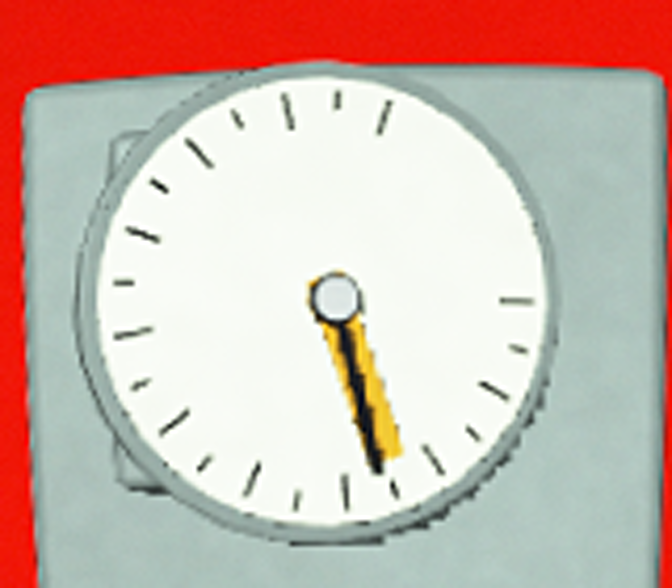

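From almost square above, the hub is at (336,298), the pointer tip at (380,472) and the brass tip centre at about (387,456). The pointer is on the clockwise side of the hand's centre line, so it has passed. Handing in.

```bash
python3 -c "
from plant import manip;print(manip.job_done())"
```

```text
the job is handed in; nothing more can be done
None
```

I threaded two steel bushings, flange down, onto the arbor and handed the job in at about 19 s. The other two stay on the pad, and I did not touch the screwdriver, bottle, cover or the purple and red look-alikes.

- **Lowering:** both bushings went over the arbor at the first try. The last reading before each release was about 2 N of upward push, far from overload.
- **After one bushing:** the pointer was about 0.25 rad short of the brass hand, so a second was needed.
- **After two:** the pointer is past the hand. The scene-camera fit gave about 0.07–0.12 rad, and the wrist view from nearly square above gave about 0.06 rad. The checks agree that it has passed, but the margin is small and only good to about 0.05 rad. In both pictures it lies on the far side of the hand's centre line but still overlaps the hand.
- **Final state:** the last pictures show the stack seated on the tray. The gripper was open and clear of everything, with force readings at noise level. I took no separate closing picture of the pad.

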